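# Find the concealed catch on a lamp-display plinth and pop its battery hatch

## Robot

A 6-joint arm with a two-finger parallel gripper is mounted at the origin on the work surface. World frame = base frame: x ahead of the robot, y to its left, z up, the work surface at z = 0. Lengths are in m, angles in rad, forces in N, time in s.
With the tool pointing down it reaches from about 0.35 to 0.975 m from the base axis. Payload 4.9 kg.
Tool frame: the origin (TCP) lies midway between the tips of the shut fingers; the grasp point (between the pads) lies behind it (manip.grasp_offset is the y of the grasp point in the tool frame, in m); y points along the fingers, z is the direction in which the jaws open and shut, and the axes are right-handed (so a half turn about y gives the same grasp; the last joint's range is limited). The gripper opens to 85 mm and grips with 20 to 120 N. Pads are 22 mm wide; open, the fingers measure 114 mm over their backs; the gripper's body (76 mm by 85 mm) begins 54 mm behind the grasp point. The pads swing forward as they close: fully open they stand 13 mm farther back than shut.
Start: joints at [-1.372, 0.053, 1.613, -0, 1.476, -0.119], TCP at [0.195, -0.594, 0.231] pointing down, gripper open.
Joint ranges: [-3.01, 3.01], [-1.01, 2.22], [0.06, 2.58], [-1.02, 4.17], [0.09, 2.62], [-3.14, 3.14]. Speed limits (rad/s): [2.57, 2.57, 3.14, 3.14, 3.14, 3.14].

## Interface

Orientations are given as a unit quaternion [w, x, y, z].
In Python, from plant import manip gives the robot as it stands. The module is installed in compiled form; this text tells all that it offers.
- The arm moves only by the shell command python3 -m jog 'ROWS'. ROWS is a JSON object of lists of equal length, an entry for each row: "offset": the shift along the world's x, y, z in units of 50 mm (1.0 is 50 mm), a list of three; "angular": the turn, a rotation vector about the world's x, y, z in units of 6 degrees (1.0 is 6 degrees), a list of three; "jaw": the finger opening in mm, from 0 to 85.4. In form: {"offset": [[tx, ty, tz], ...], "angular": [[ax, ay, az], ...], "jaw": [jaw, ...]}. A call has 1 to 12 rows; each row shifts and turns the commanded pose from where the row before left it; what a row does not reach is not made up. A row lasts 1/10 s, in which the tool goes at most 50 mm and 8.59 degrees, less where a joint would pass 70% of its speed; a pose out of reach is approached as far as the arm can. A call is refused whole if a number of a shift passes 1 or a number of a turn 1, either way. A call with a gripper value outside its range is refused whole. The fingers move at their own pace and stop on an object; the grip force is fixed at half the most. Time passes only in rows, so rows that do not move let the fingers close. It gives the time, the measured TCP pose, the force and the opening at its end, in the units of the state.
- manip.state(): the state, without advancing time (a new reading comes with each control period).
- manip.grab_frame(name): name is "scene" or "top" or "wrist"; returns the picture (400x640x3 uint8, blue, green, red); there is no depth.
- manip.camera_model(name): a dict with "fx", "fy", "cx", "cy" (pixels), "k1" (the pictures are not rectified: a ray, as slopes to the right and down, at radius r is drawn at 1 + k1 r^2 times it, then the intrinsics apply), "rvec" (rotation vector, rad) and "tvec" (3), from world to camera coordinates, as OpenCV has them; the wrist camera has in their place "mount" (4x4, takes a point from camera to tool coordinates, whose origin is the TCP and whose axes are the tool frame's). Camera axes: x right, y down, z forward; pixel columns grow to the right and rows downward; lengths in m; the calibration is good to about 2 mm. A picture is of the moment at which its call begins: read the wrist's pose just before it. camera_model takes no time and is no camera call.
- manip.job_done(): hands the job in, once; it reports no verdict.
The state is a dict: "time": time; "joint_pos": joint angles; "joint_vel": joint speeds; "joint_efforts": joint torques, N m; "tool_pos": TCP position; "tool_rot": TCP orientation; "contact_force": force on the tool from outside, world axes, zero at the start; "ft_torque": the same for the moment, N m; "gripper_width": opening from 0.0 (shut) to 1.0 (fully open).
Only numpy, scipy, OpenCV 4.12 (cv2) and the standard library are available. Lean on these libraries where they do the work, as an engineer would, in place of code of your own. Each camera call takes 0.05 s, during which the arm holds its last target.

## Task

The low green display plinth on the bench has a dark battery hatch in its top, held shut by a concealed push-catch: one rectangular button let in flush, brass on brass, somewhere along the brass strip at the plinth's front. Feel along the strip with closed fingertips for the place that gives way and press it fully in, so that the hatch springs open by itself, then let the button come back and draw the hand clear. Do not touch or lift the hatch, and leave everything else standing where it is.

Things in the scene. Friction and masses are not known exactly. Their poses are not given: they have to be found in the camera images.
- plinth: Fixed green box, 182 (x) by 340 (y) by 70 mm high, on the bench; place and turn vary. Origin at its underside, 75 mm behind its front face, on the middle of its width. x points from front (brass strip) to back (hatch hinge), y runs along the strip, z is up. Along the strip's front and ends the green rim is level with it.
- strip (a point): Centre of the brass strip's top face, 38 mm in front of the plinth's origin, 70 mm above the bench. Strip: flat, 300 mm (y) by 62 mm (x), rigid but for the button, which is centred at -120, -60, 0, +60 or +120 mm from here along the plinth's y (which one is not given). Button face: flat, 44 mm (x) by 50 mm (y), 1.5 mm below the strip, 1.5 mm gap round it.
- catch (a joint): How far the concealed button is pushed in, m: 0 at rest, 0.006 at its stop (7.5 mm below the strip). Sprung: begins to move at 1.5 N, reaches the stop at 5 N, and comes back when let go. The hatch is freed at about 4 mm.
- hatch (a joint): Opening angle of the battery hatch, rad: 0 shut and level with the top, 0.7 fully open. Once freed it springs up by itself in about a second and stays up. It cannot be opened while the catch holds it.
- hatch_front (a point): Middle of the front edge of the hatch's top face: a dark flat lid 98 mm (x) by 176 mm (y), hinged at the back of the plinth. Shut, this edge is 33 mm behind the strip's centre line; open, it stands about 63 mm above the strip's level.
- holder: Brass lampholder, 38 mm across, 46 mm high, loose on the plinth's top to the left of the hatch (+y); origin at its underside. Not to be moved.
- finial: Dark turned finial, 32 mm across, 44 mm high, loose on the plinth's top to the right of the hatch (-y); origin at its underside. Not to be moved.
- pot: Open copper pot, 72 mm across, 75 mm high, on the bench left of the plinth; origin at its underside. Not to be moved.
- turtle: Small metal turtle, about 90 mm long, 46 mm high, on the bench right of the plinth; origin at its underside. Not to be moved.
- driver: Screwdriver lying on the bench to the right. Not to be moved.

How it is judged:
By the outcome, as a careful person would: the job done as asked, in the order asked, and still so for the second after the job is handed in, with the robot touching nothing.
It also fails if it takes over 45 s, if anything falls off the work surface, if the arm or the gripper's body presses on something with over 40 N, if the wrist force passes 120 N, or if a joint passes its speed limit or range.

## Working session

There is one attempt and no reset: what is moved stays moved. The work goes in short steps, Python scripts to look and compute and a shell command to move; the robot and the scene stay as the last step left them, time stands still between calls to the robot, and variables do not carry over. Pictures are saved under pics/ and viewed, and the job is handed in when it is done.

```bash
mkdir -p pics; python3 - <<'E'
from plant import manip
import cv2
s=manip.state();print(s)
print(manip.grasp_offset)
for n in("scene","top"):
    cv2.imwrite(f"pics/{n}0.png",manip.grab_frame(n));print(manip.camera_model(n))
print(manip.camera_model("wrist"))
E
```

```text
{'time': 0.0, 'joint_pos': array([-1.37198122e+00,  5.33285573e-02,  1.61429392e+00,  3.13971070e-06,
        1.47595249e+00, -1.18989927e-01]), 'joint_vel': array([ 0.00097406, -0.00058042,  0.00155836, -0.0017952 ,  0.00042859,
       -0.00047408]), 'joint_efforts': array([-1.83135242e-03, -3.93679225e+01, -3.70180392e+01, -1.84492360e-04,
        7.08583262e-03,  6.77782950e-06]), 'tool_pos': array([ 0.19518739, -0.59309812,  0.23008059]), 'tool_rot': array([ 0.11186177, -0.11191549,  0.69889833, -0.69749766]), 'contact_force': array([-0.30694335,  0.43865884,  0.67953465]), 'ft_torque': array([ 0.02576839, -0.01748765, -0.04516895]), 'gripper_width': 0.9962561508291061}
-0.0187
{'fx': 372.97682631259477, 'fy': 372.97682631259477, 'cx': 325.2284307691648, 'cy': 203.10096361704677, 'k1': -0.017462166179579543, 'rvec': array([ 1.01062249,  2.52668482, -0.9470172 ]), 'tvec': array([ 0.48891879, -0.23319189,  1.34544985])}
{'fx': 497.0862846867667, 'fy': 497.0862846867667, 'cx': 322.5524830885312, 'cy': 199.2270385498999, 'k1': -0.11118142988054869, 'rvec': array([ 2.1698653 , -2.17506266,  0.10340924]), 'tvec': array([-0.07495385,  0.63045693,  1.35106193])}
{'fx': 342.2551941456697, 'fy': 342.2551941456697, 'cx': 318.03684089110874, 'cy': 198.4490042995308, 'k1': -0.04870670736312086, 'mount': array([[ 1.30944874e-04,  9.45421469e-01,  3.25850010e-01,
        -8.32421771e-02],
       [-2.15753374e-04, -3.25849978e-01,  9.45421464e-01,
        -1.42636155e-01],
       [ 9.99999968e-01, -1.94101333e-04,  1.61309487e-04,
         1.06109435e-03],
       [ 0.00000000e+00,  0.00000000e+00,  0.00000000e+00,
         1.00000000e+00]])}
```

View pics/scene0.png

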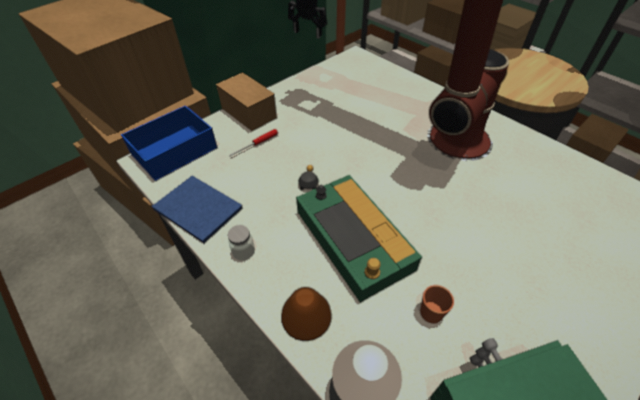

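View pics/top0.png

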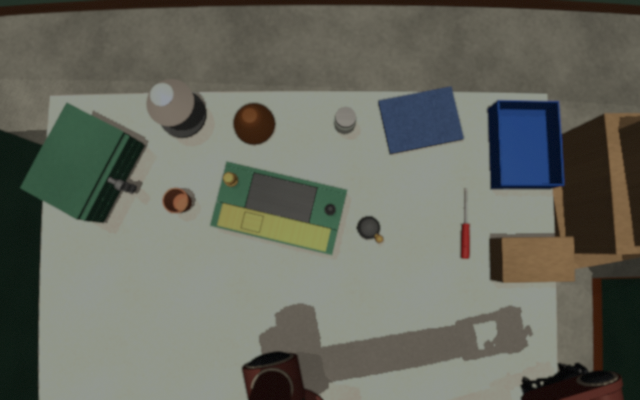

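Both views show the plinth turned slightly, with the yellow strip toward the robot: top view from (218,213) to (330,242). A faint square outline shows at about (252,221) in top and (383,232) in scene, left of the middle. Next I measure the strip.

```bash
cat > h.py <<'E'
import numpy as np,cv2
from plant import manip
def ray(n,uv):
    c=manip.camera_model(n);K=np.array([[c['fx'],0,c['cx']],[0,c['fy'],c['cy']],[0,0,1]])
    p=cv2.undistortPoints(np.array(uv,float).reshape(-1,1,2),K,np.array([c['k1'],0,0,0.]))[:,0]
    R=cv2.Rodrigues(c['rvec'])[0];return -R.T@c['tvec'],np.c_[p,np.ones(len(p))]@R
def onz(n,uv,z):
    o,d=ray(n,uv);return o+d*((z-o[2])/d[:,2])[:,None]
E
python3 - <<'E'
from h import *
for n,roi in(("top",(200,150,360,260)),("scene",(320,170,430,275))):
    im=cv2.imread(f"pics/{n}0.png");h=cv2.cvtColor(im,cv2.COLOR_BGR2HSV)
    m=cv2.inRange(h,(12,90,60),(35,255,255));k=np.zeros_like(m);x0,y0,x1,y1=roi;k[y0:y1,x0:x1]=255;m&=k
    m=cv2.morphologyEx(m,cv2.MORPH_CLOSE,np.ones((5,5)))
    c=max(cv2.findContours(m,0,1)[0],key=cv2.contourArea)
    bx=cv2.approxPolyDP(cv2.convexHull(c),5,True)[:,0]
    W=onz(n,bx,0.07);print(n,bx.tolist(),W.round(4).tolist())
    P=onz(n,c[:,0],0.07)[:,:2].astype(np.float32)*1000
    r=cv2.minAreaRect(P);print(r)
    but=[(252,221)] if n=="top" else [(383,232)]
    print("outline",onz(n,but,0.07))
    x0,y0,x1,y1=roi
    cv2.imwrite(f"pics/{n}z.png",cv2.resize(im[y0:y1,x0:x1],None,fx=5,fy=5,interpolation=2)[:600,:800])
E
```

```text
top [[222, 205], [328, 228], [325, 248], [218, 225]] [[0.6114, 0.1958, 0.07], [0.5488, -0.0909, 0.07], [0.4954, -0.0827, 0.07], [0.5573, 0.2059, 0.07]]
((553.3364868164062, 56.57951354980469), (299.096435546875, 63.59083938598633), 76.54179382324219)
outline [[0.56800841 0.11368588 0.07      ]]
scene [[334, 186], [351, 179], [414, 252], [395, 262]] [[0.5446, -0.0995, 0.07], [0.4877, -0.0851, 0.07], [0.5597, 0.2047, 0.07], [0.6174, 0.1903, 0.07]]
((553.0823974609375, 51.802406311035156), (303.3209533691406, 66.20922088623047), 76.6025619506836)
outline [[0.56848471 0.10937074 0.07      ]]
```

View pics/topz.png

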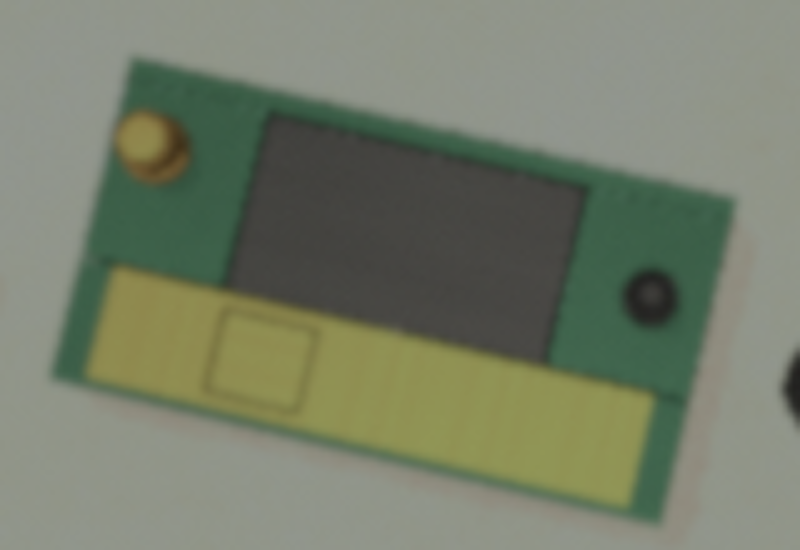

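```bash
python3 - <<'E'
from h import *
from scipy.spatial.transform import Rotation as R
s=manip.state();q=s['tool_rot'];M=R.from_quat(q[[1,2,3,0]]).as_matrix();print(M.round(3))
c=np.array([.5532,.0545]);a=np.radians(13.43)
# plinth y dir along strip (pointing +y): from corners (.558,.205)-(.495,-.083)
y=np.array([np.sin(a),np.cos(a)]);x=np.array([np.cos(a),-np.sin(a)])
for o in(-.12,-.06,0,.06,.12):print(o,(c+o*y).round(4))
print(x,y, (np.array([.5682,.1115])-c)@y)
E
```

```text
[[-0.95  -0.     0.312]
 [-0.312  0.002 -0.95 ]
 [-0.    -1.    -0.002]]
-0.12 [ 0.5253 -0.0622]
-0.06 [ 0.5393 -0.0039]
0 [0.5532 0.0545]
0.06 [0.5671 0.1129]
0.12 [0.5811 0.1712]
[ 0.9726544  -0.23225722] [0.23225722 0.9726544 ] 0.058925159150605665
```

The outline sits at +59 mm on the strip, so the +60 place is the likely button. I'll travel there high up with shut fingers and turn the jaws parallel to the strip.

```bash
python3 -m jog '{"offset":[[0.4,0.78,0],[0.4,0.78,0],[0.4,0.78,0],[0.4,0.78,0],[0.4,0.78,0],[0.4,0.78,0],[0.4,0.78,0],[0.4,0.78,0],[0.4,0.78,0],[0.4,0.78,0]],"angular":[[0,0,-0.3],[0,0,-0.3],[0,0,-0.3],[0,0,-0.3],[0,0,-0.3],[0,0,-0.3],[0,0,-0.3],[0,0,-0.3],[0,0,-0.3],[0,0,-0.3]],"jaw":[0,0,0,0,0,0,0,0,0,0]}'
```

```text
time: 1.1
tool_pos: [0.3955, -0.2019, 0.2309]
tool_rot: [0.001, -0.001, 0.707, -0.707]
contact_force: [1.0, -0.6, -0.3]
gripper_width: -0.002
```

```bash
python3 -m jog '{"offset":[[0.4,0.78,0],[0.4,0.78,0],[0.4,0.78,0],[0.4,0.78,0],[0.4,0.78,0],[0.4,0.78,0],[0.4,0.78,0],[0.4,0.78,0],[0,0,0],[0,0,0]],"angular":[[0,0,-0.3],[0,0,-0.3],[0,0,-0.3],[0,0,-0.3],[0,0,-0.3],[0,0,-0.3],[0,0,-0.3],[0,0,-0.2],[0,0,0],[0,0,0]],"jaw":[0,0,0,0,0,0,0,0,0,0]}'; python3 - <<'E'
from h import *
from scipy.spatial.transform import Rotation as R
s=manip.state();q=s['tool_rot'];print(s['time'],s['tool_pos'],s['contact_force'],s['gripper_width'],R.from_quat(q[[1,2,3,0]]).as_matrix().round(3))
cv2.imwrite("pics/w1.png",manip.grab_frame("wrist"))
E
```

```text
time: 2.1
tool_pos: [0.555, 0.1089, 0.2304]
tool_rot: [0.084, -0.082, -0.702, 0.702]
contact_force: [-0.4, -0.9, -0.4]
gripper_width: 0.003
2.1 [0.55497623 0.10894934 0.23042757] [-0.41588127 -0.85696775 -0.35394137] 0.003349971959095782 [[-0.972 -0.002 -0.233]
 [ 0.233 -0.001 -0.972]
 [ 0.002 -1.     0.001]]
```

View pics/w1.png

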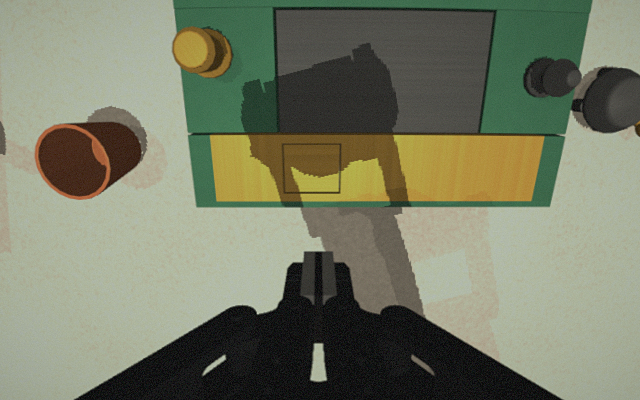

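The wrist view shows the button's outline at (283,144)–(341,193), the strip square to the picture, and the tips at about (318,255). I'll check its position by ray.

```bash
python3 - <<'E'
from h import *
from scipy.spatial.transform import Rotation as R
s=manip.state();q=s['tool_rot'];M=R.from_quat(q[[1,2,3,0]]).as_matrix()
c=manip.camera_model("wrist");K=np.array([[c['fx'],0,c['cx']],[0,c['fy'],c['cy']],[0,0,1]])
p=cv2.undistortPoints(np.array([[283,144],[341,144],[283,193],[341,193],[211,201],[543,201]],float).reshape(-1,1,2),K,np.array([c['k1'],0,0,0.]))[:,0]
m=c['mount'];d=(np.c_[p,np.ones(len(p))]@m[:3,:3].T)@M.T;o=s['tool_pos']+M@m[:3,3]
P=o+d*((.07-o[2])/d[:,2])[:,None];print(P.round(4),P[:4].mean(0))
t=P[:4].mean(0)[:2]-.003*np.array([.9727,-.2323]);print((t-s['tool_pos'][:2])/.05)
E
```

```text
[[ 0.5915  0.1298  0.07  ]
 [ 0.5793  0.0796  0.07  ]
 [ 0.5472  0.142   0.07  ]
 [ 0.5345  0.0895  0.07  ]
 [ 0.5556  0.2103  0.07  ]
 [ 0.4809 -0.0982  0.07  ]] [0.56313142 0.11022772 0.07      ]
[0.1072641  0.05594987]
```

```bash
python3 -m jog '{"offset":[[0.14,0.06,-0.6],[0,0,-0.8],[0,0,-0.8],[0,0,-0.5],[0,0,-0.2],[0,0,0],[0,0,0]],"angular":[[0,0,0],[0,0,0],[0,0,0],[0,0,0],[0,0,0],[0,0,0],[0,0,0]],"jaw":[0,0,0,0,0,0,0]}'
```

```text
time: 2.85
tool_pos: [0.5634, 0.1108, 0.0881]
tool_rot: [-0.083, 0.085, 0.702, -0.702]
contact_force: [0.3, -0.9, 0.4]
gripper_width: 0.001
```

```bash
python3 -m jog '{"offset":[[0,0,-0.1],[0,0,-0.1],[0,0,-0.04],[0,0,0],[0,0,0]],"angular":[[0,0,0],[0,0,0],[0,0,0],[0,0,0],[0,0,0]],"jaw":[0,0,0,0,0]}'; python3 -m jog '{"offset":[[0,0,-0.04],[0,0,0],[0,0,0]],"angular":[[0,0,0],[0,0,0],[0,0,0]],"jaw":[0,0,0]}'
```

```text
time: 3.35
tool_pos: [0.5623, 0.1114, 0.0744]
tool_rot: [-0.084, 0.084, 0.702, -0.702]
contact_force: [-0.5, -0.8, 0.5]
gripper_width: -0.001
time: 3.65
tool_pos: [0.5623, 0.1113, 0.0722]
tool_rot: [0.084, -0.084, -0.702, 0.702]
contact_force: [0.3, 0.1, 1.0]
gripper_width: -0.0
```

```bash
python3 -m jog '{"offset":[[0,0,-0.04],[0,0,0],[0,0,0]],"angular":[[0,0,0],[0,0,0],[0,0,0]],"jaw":[0,0,0]}'; python3 -m jog '{"offset":[[0,0,-0.04],[0,0,0],[0,0,0]],"angular":[[0,0,0],[0,0,0],[0,0,0]],"jaw":[0,0,0]}'
```

```text
time: 3.95
tool_pos: [0.5622, 0.1113, 0.0702]
tool_rot: [0.084, -0.084, -0.702, 0.702]
contact_force: [0.5, -0.2, -0.6]
gripper_width: -0.002
time: 4.25
tool_pos: [0.5624, 0.1113, 0.0684]
tool_rot: [-0.084, 0.084, 0.702, -0.702]
contact_force: [-0.2, -0.0, 0.7]
gripper_width: 0.004
```

The tips are now 1.6 mm below strip level with no resistance, as expected over the recessed button. I'll press on in small steps.

```bash
python3 -m jog '{"offset":[[0,0,-0.04],[0,0,0],[0,0,0]],"angular":[[0,0,0],[0,0,0],[0,0,0]],"jaw":[0,0,0]}'; python3 -m jog '{"offset":[[0,0,-0.04],[0,0,0],[0,0,0]],"angular":[[0,0,0],[0,0,0],[0,0,0]],"jaw":[0,0,0]}'
```

```text
time: 4.55
tool_pos: [0.5624, 0.1113, 0.0665]
tool_rot: [-0.084, 0.084, 0.702, -0.702]
contact_force: [-0.3, -0.5, 2.4]
gripper_width: -0.001
time: 4.85
tool_pos: [0.5625, 0.1113, 0.0642]
tool_rot: [-0.083, 0.084, 0.702, -0.702]
contact_force: [-0.6, -0.1, 1.2]
gripper_width: 0.001
```

```bash
python3 -m jog '{"offset":[[0,0,-0.03],[0,0,0],[0,0,0]],"angular":[[0,0,0],[0,0,0],[0,0,0]],"jaw":[0,0,0]}'; python3 - <<'E'
from h import *
cv2.imwrite("pics/s2.png",manip.grab_frame("scene")[140:300,260:460].repeat(3,0).repeat(3,1))
E
```

```text
time: 5.15
tool_pos: [0.5625, 0.1113, 0.0631]
tool_rot: [-0.084, 0.084, 0.702, -0.702]
contact_force: [-1.5, 1.0, 4.1]
gripper_width: 0.003
```

View pics/s2.png

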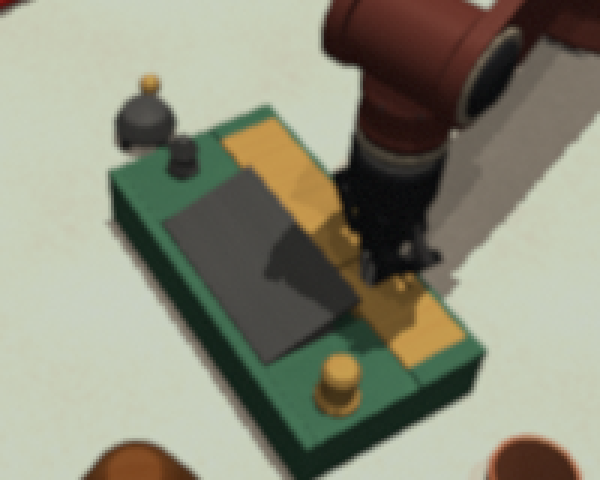

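The button gives way with about 4 N. The hatch's front edge is starting to rise, with the lid corner at about (355,300). Now I press to the stop.

```bash
python3 -m jog '{"offset":[[0,0,-0.02],[0,0,0],[0,0,0]],"angular":[[0,0,0],[0,0,0],[0,0,0]],"jaw":[0,0,0]}'; python3 -m jog '{"offset":[[0,0,-0.02],[0,0,0],[0,0,0]],"angular":[[0,0,0],[0,0,0],[0,0,0]],"jaw":[0,0,0]}'
```

```text
time: 5.5
tool_pos: [0.5625, 0.1113, 0.0625]
tool_rot: [-0.084, 0.084, 0.702, -0.702]
contact_force: [-1.7, -1.2, 7.0]
gripper_width: -0.001
time: 5.8
tool_pos: [0.5625, 0.1113, 0.0624]
tool_rot: [0.084, -0.084, -0.702, 0.702]
contact_force: [-4.9, -0.4, 12.9]
gripper_width: 0.0
```

The force is climbing (12.9 N) with no more travel at 62.4 mm, so the button is at its stop. I'll hold briefly, then go straight up.

```bash
python3 -m jog '{"offset":[[0,0,0],[0,0,0],[0,0,0],[0,0,0.1],[0,0,0.1],[0,0,0.1],[0,0,0.1],[0,0,0]],"angular":[[0,0,0],[0,0,0],[0,0,0],[0,0,0],[0,0,0],[0,0,0],[0,0,0],[0,0,0]],"jaw":[0,0,0,0,0,0,0,0]}'; python3 - <<'E'
from h import *
cv2.imwrite("pics/s3.png",manip.grab_frame("scene")[140:300,260:460].repeat(3,0).repeat(3,1))
E
```

```text
time: 6.6
tool_pos: [0.5625, 0.1114, 0.0813]
tool_rot: [-0.083, 0.084, 0.702, -0.702]
contact_force: [0.2, 0.0, 0.1]
gripper_width: 0.0
```

View pics/s3.png

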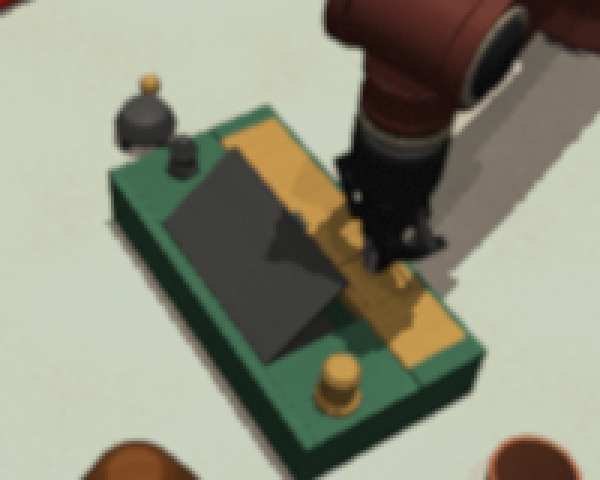

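The hatch stands open and clear of the hand, and the button is released. I'll draw the hand up and back.

```bash
python3 -m jog '{"offset":[[-0.1,0,0.5],[-0.2,0,0.7],[-0.2,0,0.7],[-0.3,-0.1,0.7],[-0.4,-0.5,0.3],[-0.4,-0.7,0],[-0.4,-0.8,0],[-0.3,-0.8,0],[-0.3,-0.8,0],[-0.2,-0.5,0],[0,0,0],[0,0,0]],"angular":[[0,0,0],[0,0,0],[0,0,0],[0,0,0],[0,0,0],[0,0,0],[0,0,0],[0,0,0],[0,0,0],[0,0,0],[0,0,0],[0,0,0]],"jaw":[0,0,0,0,0,0,0,0,0,0,0,0]}'; python3 - <<'E'
from h import *
cv2.imwrite("pics/s4.png",manip.grab_frame("scene")[110:310,210:470].repeat(3,0).repeat(3,1))
cv2.imwrite("pics/t4.png",manip.grab_frame("top"))
E
```

```text
time: 7.85
tool_pos: [0.4221, -0.0988, 0.2255]
tool_rot: [-0.084, 0.084, 0.702, -0.702]
contact_force: [-0.7, 0.4, -0.0]
gripper_width: -0.001
```

View pics/s4.png

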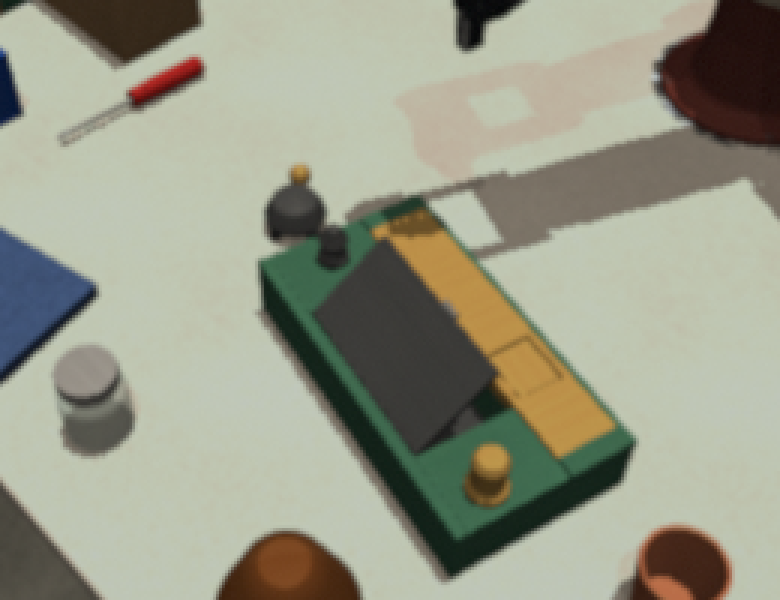

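View pics/t4.png

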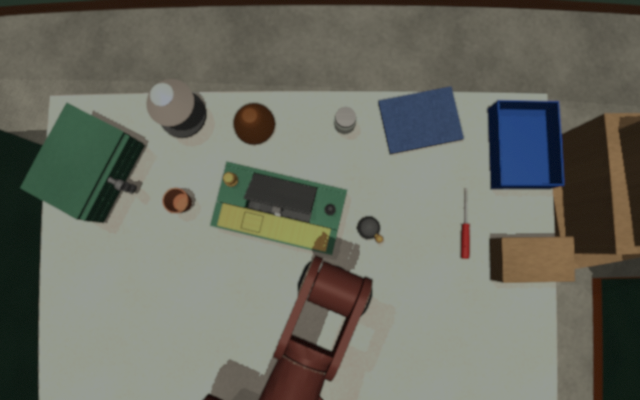

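The lid stands open, and the holder (230,179), finial (330,209), pot, turtle and driver are at the same pixels as before. The hand is clear.

```bash
python3 -c "
from plant import manip
print(manip.job_done())"
```

```text
the job is handed in; nothing more can be done
None
```

The hatch is open and the job is handed in at about 8 s on the robot's clock.

- **Finding the button:** All three cameras showed a faint outline at about +60 mm on the strip. I felt for the button there only, not along the whole strip.
- **Pressing it:** The tips met nothing until just below strip level. The button then gave way at about 2–4 N and reached its stop at 62.4 mm, about 7.6 mm below the strip. I pressed it there with about 13 N.
- **Hatch:** It began to rise during the press and sprang open without being touched. I then lifted straight up and drew the hand clear; the force reading was back near zero.
- **Last checks:** In the final pictures the lid is up and the button is free. By eye, the holder, finial, pot, turtle and driver are where they were.
- **Disagreements:** The wrist and top views put the button about 5 mm apart, and I aimed between them, slightly towards the front. A few force readings were noisy: one fell to 1.2 N partway through the press.

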